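Dial open the padlock of the sample box and take it off

ROBOT

A 6-joint arm with a two-finger parallel gripper is mounted at the origin on a cart in front of the work surface, level with it; the furniture and walls round the work are solid. World frame = base frame: x ahead of the robot, y to its left, z up, the work surface at z = 0. Lengths are in m, angles in rad, forces in N, time in s.
With the tool pointing down it reaches from about 0.3 to 0.875 m from the base axis. Payload 6.4 kg.
Tool frame: the origin (TCP) lies at the very end of the fingers, on their centre line; the grasp point (between the pads) lies 19 mm behind it; z points along the fingers, y is the line along which they close (so a half turn about z gives the same grasp; the last joint's range is limited). The gripper opens to 85 mm and grips with 20 to 120 N. Pads are 22 mm wide; open, the fingers measure 114 mm over their backs; the gripper's body (76 mm by 85 mm) begins 54 mm behind the grasp point. The pads swing forward as they close: fully open they stand 13 mm farther back than shut.
Start: joints at [-1.394, 0.181, 1.607, -0, 1.354, -0.206], TCP at [0.215, -0.533, 0.231] pointing down, gripper open.
Joint ranges: [-2.99, 2.99], [-0.89, 2.07], [0.3, 2.58], [-1.14, 4.28], [0, 2.63], [-3.12, 3.12]. Speed limits (rad/s): [2.57, 2.57, 3.01, 3.14, 3.14, 3.14].

INTERFACE

Orientations are given as a unit quaternion [w, x, y, z].
In Python, from bench import ctrl gives the robot as it stands.
- The arm moves only by the tool jog_arm, called after "Call:" by a JSON object that holds its "method" and its "body". Schema: {"type":"object","properties":{"plan":{"type":"array","items":{"type":"array","prefixItems":[{"type":"array","items":{"type":"number"},"minItems":3,"maxItems":3},{"type":"array","items":{"type":"number"},"minItems":3,"maxItems":3},{"type":"number"}],"minItems":3,"maxItems":3},"minItems":1,"maxItems":10},"only":{"type":"string"},"quiet":{"type":"boolean"},"lines":{"type":"string"}},"required":["plan"],"additionalProperties":false}. plan is a list of rows, 1 to 10 of them, each written [[dx, dy, dz], [rx, ry, rz], opening]: dx, dy, dz in mm, then a rotation vector rx, ry, rz in rad, then the opening from 0.0 (shut) to 1.0 (fully open); each row is the pose to reach, as a shift and turn from the pose commanded when the call began, along the tool's axes at that moment; what a row does not reach only later rows make up. A row lasts 1/8 s, in which the tool goes at most 0.0625 m and 0.188 rad, less where a joint would pass 70% of its speed; a pose out of reach is approached as far as the arm can. The fingers move at their own pace and stop on an object; the grip force is fixed at half the most. Time passes only in rows, so rows that do not move let the fingers close. The tool returns the time, the measured TCP pose, the force, the opening and the grip force at its end. only (a regular expression) keeps the lines of the reply that match it, lines (a string "A,B") keeps lines A to B, and quiet returns only ok. Input that does not fit is refused with a message, and nothing moves.
- ctrl.get_obs(): the state, without advancing time (a new reading comes with each control period).
- ctrl.camera(name): name is "side" or "top" or "wrist"; returns the picture (420x560x3 uint8, blue, green, red); there is no depth.
- ctrl.camera_params(name): a dict with "fovy" (degrees; the focal length in pixels is half the picture's height over the tangent of half this angle, whatever the lens; pixels are square), "cx", "cy" (the principal point, pixels), "dist" ([k1, k2, p1, p2, k3] as OpenCV has them; the pictures are not rectified), "view" (4x4, takes a point from world to camera coordinates). Camera axes: x right, y up, looking along -z (the intrinsics and any distortion apply to the point x, -y, -z); pixel columns grow to the right and rows downward; lengths in m; the calibration is good to about 2 mm. A picture is of the moment at which its call begins: read the wrist's pose just before it. camera_params takes no time and is no camera call; for the wrist camera it gives the pose at the moment of the call.
- ctrl.hand_in(): hands the job in; it is judged then, once.
The state is a dict: "time_s": time; "q": joint angles; "dq": joint speeds; "joint_efforts": joint torques, N m; "eef_pos": TCP position; "eef_rot": TCP orientation; "wrist_force": force on the tool from outside, world axes, zero at the start; "torque": the same for the moment, N m; "opening": opening from 0.0 (shut) to 1.0 (fully open); "grasp_force": force on a finger pad.
Only numpy, scipy, OpenCV 4.12 (cv2) and the standard library are available. Lean on these libraries where they do the work, as an engineer would, in place of code of your own. Each camera call takes 0.05 s, during which the arm holds its last target. There are 200 camera calls.

TASK

Unlock the grey sample box. With the shackle at twelve o'clock, turn the padlock's dial clockwise to three o'clock, then back anticlockwise to one o'clock; pull the shackle fully out, take the padlock off the hasp and hold it up, dial upwards and shackle open, at least 10 cm above the box, so that a colleague can see it is open. Finish while still holding it still in the gripper; do not knock over or shift the pot and the tape roll on the lid.

Things in the scene. Friction and masses are not known exactly. Their poses are not given: they have to be found in the camera images.
- box: Fixed grey steel sample box, 220 mm deep (x), 300 mm wide (y), fixed front deck and rear lid, tops 85 to 88 mm over the worktop. Origin: centre of its underside; front faces -x, z up. On the deck lies a steel hasp leaf (top at 88 mm) whose lips, 10 mm high, stand round three sides of the padlock's case with 1.5 mm play.
- staple (a point): Top of the fixed staple, an inverted U of 6 mm steel bar, 28 mm high over the hasp leaf, 26 mm wide, that straddles one leg of the shackle just in front of the lock's case (x = 34 to 40 mm, y = 6 to 32 mm in the lock frame).
- lock: Loose dial padlock, about 0.75 kg, flat on the hasp leaf, dial up. Steel case 64 (x) x 58 (y) x 28 mm (z); origin: centre of its underside, +x towards the shackle (the box's -y when in place), z up. With the shackle out 24 mm or more its leg at y = +19 mm has left the staple and the lock lifts straight up. The case can be gripped across y, from 12 to 28 mm over its underside.
- shackle (a joint): Shackle pulled out along the lock's +x, in m: 0 shut, stop at 0.030. U of 9 mm bar, legs at y = -19 and +19 mm (47 mm over both), axis 14 mm over the case's underside; straight from x = 32 to 62 mm, bow to x = 85 mm. Friction 2 to 5 N; stays where left. Unless the combination is set it gives only 1 to 4 mm. Pulling drags the case up to 3 mm, to the staple.
- shackle_grip (a point): Midway between the shackle's straight legs (lock frame x = 60 mm, y = 0, z = 14 mm when shut); moves with the shackle. Grip across both legs here: 47 mm, closing along the lock's y.
- dial (a joint): Dial angle, rad, clockwise from above positive; 0: pointer towards the shackle (twelve o'clock). Endless; clicks every 30 degrees, about 0.08 N m. Starts at a click from nine to twelve. A hidden second wheel is picked up clockwise before two and set by stopping at three; turning back up to 100 degrees leaves it. Each number within 8 degrees. If overshot: back to nine, start again.
- dial_grip (a point): On the dial's axis (lock frame x = -4 mm, y = 0), 42 mm over the case's underside: middle of the round fluted grip, 26 mm across, from 34 to 50 mm over the case's underside. Below it a skirt 42 mm across.
- pointer (a point): On the white pointer rib of the dial's skirt, 18 mm from the dial's axis; turns with the dial. A white line from the middle to the rim of the grip's top points the same way.
- mark_one (a point): Fixed on the case: where the pointer point is when the dial stands at one o'clock (dial 0.524). Twelve white hour marks round the dial, twelve towards the shackle, clockwise from above.
- mark_three (a point): Fixed on the case: where the pointer point is when the dial stands at three o'clock (dial 1.571).
- tape_roll: Bystander: loose roll of white tape, 72 mm across, 24 mm high, lying on the rear lid. Origin: centre of its underside.
- specimen_pot: Bystander: loose clear specimen pot with an orange lid, 63 mm across, 61 mm high, standing on the rear lid. Origin: centre of its underside.

How it is judged:
On the way, in this order (a step that is already met when the one before it is completed fails the run):
1. the dial stands at three o'clock (distance between pointer and mark_three below 0.004 m), for 0.05 s.
2. the dial is back at one o'clock (distance between pointer and mark_one below 0.004 m), for 0.05 s.
3. the shackle is pulled out (value of joint shackle above 0.024 m), for 0.2 s.
At the end, for the whole second after the job is handed in: The padlock is held in the fingers (over 1 N), off the box, its underside 180 mm or more over the worktop (92 mm over the hasp leaf), dial up within 0.35 rad, at rest, shackle out by more than 24 mm; pot and tape roll stand within 30 mm of where they were (value of joint shackle above 0.024 m and z of lock in the frame of box above 0.18 m and angle between lock's own z axis and vertical below 0.35 rad and contact force between the fingers and lock above 1 N and contact force between lock and box below 0.1 N and linear speed of lock below 0.03 m/s and velocity of joint shackle below 0.01 m/s and not (distance of tape_roll from where it was at the start of the episode above 0.03 m or angle between tape_roll's own z axis and vertical above 0.5 rad) and not (distance of specimen_pot from where it was at the start of the episode above 0.03 m or angle between specimen_pot's own z axis and vertical above 0.5 rad)); the arm keeps its last pose, push and grip.
It fails at once if the tape roll on the lid is shifted by more than 30 mm or knocked over (distance of tape_roll from where it was at the start of the episode above 0.03 m or angle between tape_roll's own z axis and vertical above 0.5 rad).
It fails at once if the specimen pot on the lid is shifted by more than 30 mm or knocked over (distance of specimen_pot from where it was at the start of the episode above 0.03 m or angle between specimen_pot's own z axis and vertical above 0.5 rad).
It also fails if it takes over 58 s, if anything falls off the work surface, if the arm or the gripper's body presses on something with over 40 N, if the wrist force passes 120 N, or if a joint passes its speed limit or range.

## Working session

There is one attempt and no reset: what is moved stays moved. The work goes in short steps, Python scripts to look and compute and a tool call to move; the robot and the scene stay as the last step left them, time stands still between calls to the robot, and variables do not carry over. Pictures are saved under pics/ and viewed, at most 10 in all, crops included, and the job is handed in when it is done.

```bash
ls; mkdir -p pics
```

Run:
```python
from bench import ctrl
import cv2,numpy as np
o=ctrl.get_obs(); print({k:np.round(v,3) for k,v in o.items()})
a=ctrl.camera("top"); b=ctrl.camera("side")
cv2.imwrite("pics/top.png",a); cv2.imwrite("pics/side.png",b)
for n in("top","side","wrist"):
  p=ctrl.camera_params(n); print(n,p["fovy"],p["cx"],p["cy"],p["dist"]);print(np.round(p["view"],3))
```

```text
bench.py
pics
{'time_s': np.float64(0.0), 'q': array([-1.394,  0.182,  1.608,  0.   ,  1.354, -0.206]), 'dq': array([ 0.001, -0.   ,  0.   , -0.   , -0.002, -0.002]), 'joint_efforts': array([ 0.0000e+00, -4.4487e+01, -3.5134e+01, -0.0000e+00,  9.0000e-03,
        0.0000e+00]), 'eef_pos': array([ 0.215, -0.533,  0.23 ]), 'eef_rot': array([-0.001,  0.982,  0.19 ,  0.   ]), 'wrist_force': array([0.261, 0.173, 0.749]), 'torque': array([ 0.006, -0.014,  0.038]), 'grasp_force': np.float64(0.0), 'opening': np.float64(0.994)}
top 49.54666060510705 283.7100863478629 215.21891078252233 [-0.12535327  0.          0.          0.          0.        ]
[[ 0.024 -0.999 -0.024  0.038]
 [ 0.981  0.019  0.194 -0.567]
 [-0.193 -0.028  0.981 -0.854]
 [ 0.     0.     0.     1.   ]]
side 45.632475162022274 283.20306896643723 202.07953428037584 [-0.12066193  0.          0.          0.          0.        ]
[[-0.898 -0.439  0.001  0.523]
 [ 0.193 -0.391  0.9   -0.189]
 [-0.395  0.809  0.436 -0.708]
 [ 0.     0.     0.     1.   ]]
wrist 62.34981252117061 279.17985673738434 207.50482385049412 [-0.02713473  0.          0.          0.          0.        ]
[[ 0.372 -0.928 -0.001 -0.574]
 [ 0.891  0.358 -0.278  0.036]
 [ 0.258  0.102  0.961 -0.378]
 [ 0.     0.     0.     1.   ]]
```

View pics/top.png

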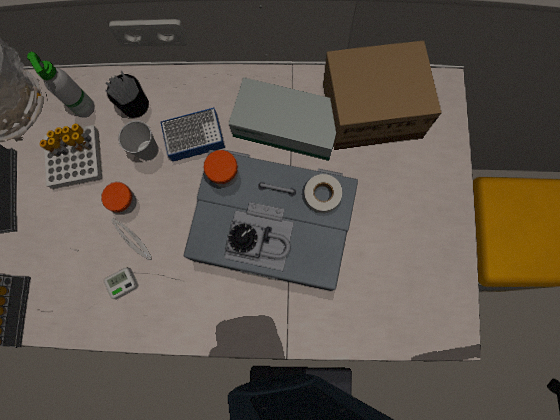

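View pics/side.png

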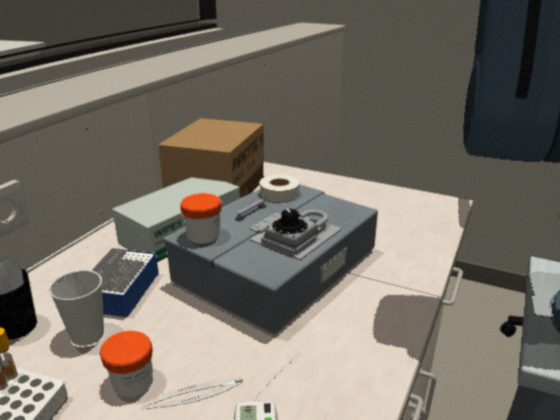

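The top view shows the box at about (270,220), the dial at (243,238), the shackle bow pointing right to (290,243), the pot at (220,168) and the tape at (323,192). Next I'll get a closer crop and rough positions.

Create h.py:
```python
import numpy as np,cv2
from bench import ctrl
from scipy.spatial.transform import Rotation as R
def K(p):
    f=210/np.tan(np.radians(p["fovy"])/2); return np.array([[f,0,p["cx"]],[0,f,p["cy"]],[0,0,1]])
def ray(p,uv,z):
    """world points where pixels uv meet the plane at height z"""
    n=cv2.undistortPoints(np.float64(uv).reshape(-1,1,2),K(p),np.array(p["dist"]))[:,0]
    V=np.array(p["view"]); c=-V[:3,:3].T@V[:3,3]
    d=np.c_[n[:,0],-n[:,1],-np.ones(len(n))]@V[:3,:3]
    return c+d*((z-c[2])/d[:,2])[:,None]
def proj(p,X):
    V=np.array(p["view"]); c=np.atleast_2d(X)@V[:3,:3].T+V[:3,3]
    return cv2.projectPoints(c*[1,-1,-1],np.zeros(3),np.zeros(3),K(p),np.array(p["dist"]))[0][:,0]
def tool():
    o=ctrl.get_obs(); w,x,y,z=o["eef_rot"]; return o["eef_pos"],R.from_quat([x,y,z,w])
```

Run:
```python
from h import *
p=ctrl.camera_params("top")
for n,uv,z in(("dial",(243,237),.138),("bow end",(291,243),.102),("tape",(323,191),.11),("pot",(221,167),.149),("case",(243,240),.116)): print(n,ray(p,[uv],z).round(3))
im=cv2.imread("pics/top.png")[200:280,200:320]
cv2.imwrite("pics/c1.png",cv2.resize(im,None,fx=6,fy=6,interpolation=cv2.INTER_CUBIC))
t,r=tool(); print(t,r.as_matrix().round(3))
```

```text
dial [[0.508 0.12  0.138]]
bow end [[0.504 0.034 0.102]]
tape [[ 0.603 -0.025  0.11 ]]
pot [[0.636 0.165 0.149]]
case [[0.506 0.123 0.116]]
[ 0.21469199 -0.53286581  0.23046242] [[ 0.928  0.374 -0.   ]
 [ 0.374 -0.928  0.002]
 [ 0.    -0.002 -1.   ]]
```

View pics/c1.png

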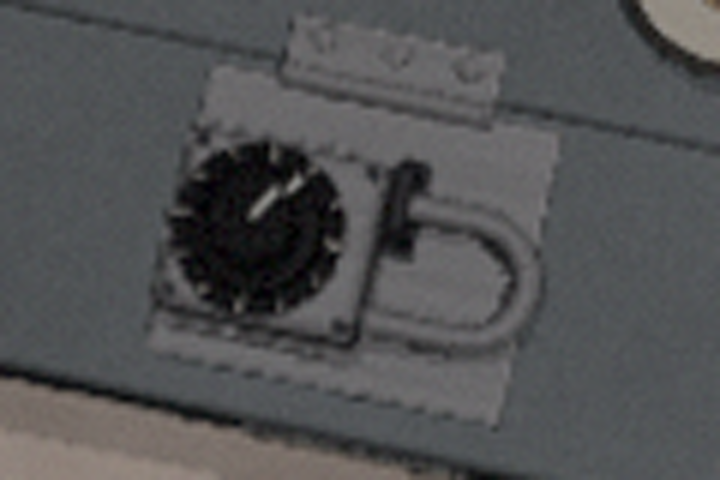

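The crop shows the pointer line from the centre (255,215) to (298,180), about ten o'clock. The staple sits round the upper leg at (405,210). Next I'll find the wrist camera's mount geometry and the lock's yaw so I can plan a hover pose.

Run:
```python
from h import *
p=ctrl.camera_params("wrist");V=np.array(p["view"]);c=-V[:3,:3].T@V[:3,3]
t,r=tool(); print("cam in tool",r.inv().apply(c-t).round(3),"look",r.inv().apply(-V[2,:3]).round(3),"right",r.inv().apply(V[0,:3]).round(3))
p=ctrl.camera_params("top")
f=lambda a:np.array(a)/6+[200,200]-.4
L=ray(p,f([(150,345),(495,425),(555,130),(210,68)]),.088);print(L.round(4))
for i,j in((0,1),(3,2)):d=L[j]-L[i];print("yaw",np.degrees(np.arctan2(d[1],d[0])))
for i,j in((0,3),(1,2)):d=L[j]-L[i];print("yaw y",np.degrees(np.arctan2(d[1],d[0])))
# desired: TCP shift to (0.50,0.10,0.25) in tool axes
for T in([.47,.10,.26],):print(r.inv().apply(np.array(T)-t).round(3))
```

```text
cam in tool [ 0.07  -0.    -0.142] look [-0.278 -0.     0.961] right [-0.001  1.    -0.   ]
[[0.476  0.16   0.088 ]
 [0.4533 0.0498 0.088 ]
 [0.5479 0.0328 0.088 ]
 [0.5662 0.1447 0.088 ]]
yaw -101.66215752318708
yaw -99.24488915293092
yaw y -9.608214854898407
yaw y -10.143711205044708
[ 0.473 -0.492 -0.029]
```

Units first: shifts go in mm. So 0.506 m is 506, -0.479 m is -479.

Call:
{"method": "jog_arm", "body": {"plan": [[[150,-140,-10],[0,0,-0.5],1],[[300,-280,-10],[0,0,-1.014],1],[[506,-479,-3],[0,0,-1.014],1],[[506,-479,-3],[0,0,-1.014],1],[[506,-479,-3],[0,0,-1.014],1],[[506,-479,-3],[0,0,-1.014],1],[[506,-479,-3],[0,0,-1.014],1],[[506,-479,-3],[0,0,-1.014],1],[[506,-479,-3],[0,0,-1.014],1],[[506,-479,-3],[0,0,-1.014],1]]}}

```text
time_s: 1.35
eef_pos: [0.4758, 0.0367, 0.2344]
eef_rot: [0.0, 0.766, 0.643, 0.0]
wrist_force: [0.9, -0.5, 0.7]
opening: 1.002
grasp_force: 0.0
```

Run:
```python
from h import *
t,r=tool();print(t,r.as_matrix().round(3),ctrl.get_obs()["q"].round(2));print(r.inv().apply(np.array([.505,.10,.235])-t).round(4))
```

```text
[0.47580139 0.03668931 0.23441204] [[ 0.173  0.985  0.   ]
 [ 0.985 -0.173 -0.   ]
 [-0.     0.    -1.   ]] [-0.17 -0.05  1.84 -0.    1.35  0.  ]
[ 0.0674  0.0178 -0.0006]
```

Call:
{"method": "jog_arm", "body": {"plan": [[[67,18,0],[0,0,0],1],[[67,18,0],[0,0,0],1],[[67,18,0],[0,0,0],1],[[67,18,0],[0,0,0],1]]}}

```text
time_s: 1.85
eef_pos: [0.5043, 0.0963, 0.2342]
eef_rot: [-0.0, 0.766, 0.642, -0.0]
wrist_force: [0.2, -0.4, 0.6]
opening: 0.999
grasp_force: 0.0
```

Run:
```python
from h import *
import pickle
t,r=tool();p=ctrl.camera_params("wrist");im=ctrl.camera("wrist")
cv2.imwrite("pics/w1.png",im);pickle.dump((t,r.as_matrix(),p),open("w1.pkl","wb"));print(t)
```

```text
[0.50431251 0.09627894 0.2342467 ]
```

View pics/w1.png

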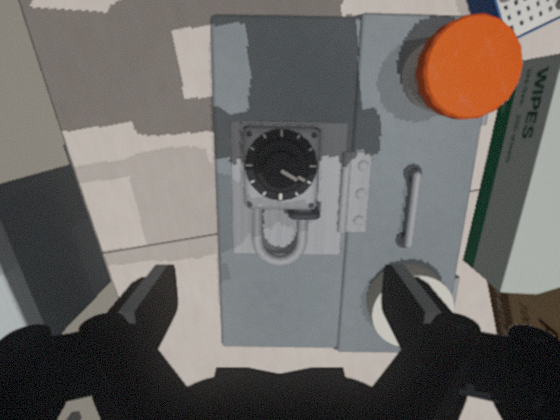

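The wrist view shows the dial at about (281,165), the pointer towards (302,179), the shackle pointing straight down (bow end (280,263)) and the staple at (303,212). The pointer is roughly 60° anticlockwise of twelve, so ten o'clock. Now I'll measure it precisely.

Run:
```python
from h import *
import pickle
t,r,p=pickle.load(open("w1.pkl","rb"));im=cv2.imread("pics/w1.png");g=cv2.cvtColor(im,cv2.COLOR_BGR2GRAY)
m=np.uint8(g<45)*255; m[:115]=0;m[220:]=0;m[:,:235]=0;m[:,330:]=0
c=max(cv2.findContours(cv2.morphologyEx(m,cv2.MORPH_CLOSE,np.ones((5,5))),cv2.RETR_EXTERNAL,cv2.CHAIN_APPROX_NONE)[0],key=cv2.contourArea)
print(cv2.minEnclosingCircle(c),cv2.contourArea(c),cv2.fitEllipse(c))
cv2.imwrite("pics/c2.png",cv2.resize(im[115:275,225:335],None,fx=3.7,fy=3.7,interpolation=cv2.INTER_CUBIC))
```

```text
((280.909912109375, 163.23873901367188), 35.11204528808594) 2925.5 ((280.30517578125, 158.91098022460938), (58.45945739746094, 66.32976531982422), 83.451904296875)
```

View pics/c2.png

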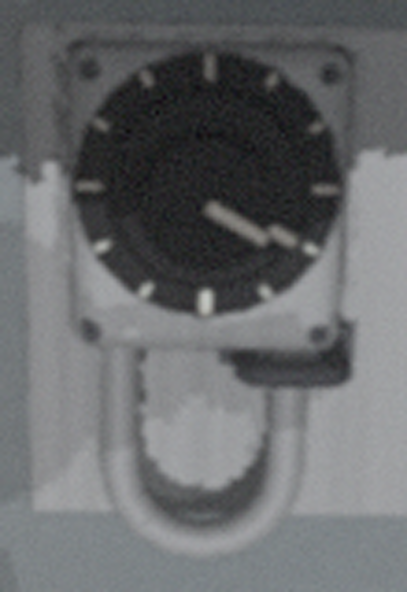

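Run:
```python
from h import *
import pickle
t,r,p=pickle.load(open("w1.pkl","rb"))
f=lambda a:(np.array(a)+.5)/3.7-.5+[225,115]
S=ray(p,f([(88,70),(330,73),(318,333),(90,331)]),.116);print("screws",S.round(4),S.mean(0).round(4))
M=ray(p,f([(205,300),(209,68),(326,189),(89,187)]),.118);print("marks",M.round(4),M.mean(0).round(4),np.linalg.norm(M[0]-M[1]),np.linalg.norm(M[2]-M[3]))
h=lambda d:np.degrees(np.arctan2(d[1],d[0]))
print("yaw x",h(M[0]-M[1]),"yaw y",h(M[2]-M[3]))
print("grip top centre",ray(p,f([(210,207)]),.138))
B=ray(p,f([(203,552),(103,420),(307,420)]),[.100]);print("bow,legs",B.round(4))
C=ray(p,f([(103,440),(307,440)]),.102).mean(0)
print("yaw from bow",h(B[0]-M.mean(0)))
```

```text
screws [[0.49   0.1514 0.116 ]
 [0.5373 0.1424 0.116 ]
 [0.5268 0.0896 0.116 ]
 [0.4796 0.0984 0.116 ]] [0.5084 0.1204 0.116 ]
marks [[0.5047 0.1013 0.118 ]
 [0.5138 0.1477 0.118 ]
 [0.5329 0.1198 0.118 ]
 [0.4858 0.1287 0.118 ]] [0.5093 0.1244 0.118 ] 0.04723585288260731 0.04798202628457554
yaw x -101.04311647605444 yaw y -10.607342670303298
grip top centre [[0.50965379 0.12386002 0.138     ]]
bow,legs [[0.4928 0.0367 0.1   ]
 [0.4761 0.0731 0.1   ]
 [0.5219 0.0649 0.1   ]]
yaw from bow -100.65221156342304
```

Converted, 0.028 m is 28, 0.108 m is 108.

Call:
{"method": "jog_arm", "body": {"plan": [[[28,0,30],[0,0,-0.17],0.8],[[28,0,70],[0,0,-0.345],0.7],[[28,0,95],[0,0,-0.345],0.7],[[28,0,108],[0,0,-0.345],0.7],[[28,0,108],[0,0,-0.345],0.7],[[28,0,108],[0,0,-0.345],0.7]]}}

```text
time_s: 2.65
eef_pos: [0.5106, 0.1246, 0.1277]
eef_rot: [0.001, 0.644, 0.765, 0.001]
wrist_force: [0.5, -0.4, -0.2]
opening: 0.701
grasp_force: 0.0
```

Run:
```python
from h import *
t,r=tool();print(t,r.as_matrix().round(3),ctrl.get_obs()["q"].round(2));print(r.inv().apply(np.array([.5093,.1242,.124])-t).round(4))
```

```text
[0.51055782 0.12464942 0.12774639] [[-0.169  0.986  0.002]
 [ 0.986  0.169  0.   ]
 [-0.     0.002 -1.   ]] [ 0.01  0.19  1.82 -0.    1.13 -0.16]
[-0.0002 -0.0013  0.0037]
```

Converted, 0.003 m is 3, -0.001 m is -1.

Call:
{"method": "jog_arm", "body": {"plan": [[[0,-1,3],[0,0,0],0.6],[[0,-1,3],[0,0,0],0],[[0,-1,3],[0,0,0],0],[[0,-1,3],[0,0,0],0],[[0,-1,3],[0,0,0],0],[[0,-1,3],[0,0,0],0]]}}

```text
time_s: 3.4
eef_pos: [0.5095, 0.1249, 0.1243]
eef_rot: [0.001, 0.644, 0.765, 0.001]
wrist_force: [2.4, 0.1, 5.7]
opening: 0.274
grasp_force: 59.0
```

Run:
```python
from h import *
im=ctrl.camera("side");o=ctrl.get_obs();print(o["torque"],o["wrist_force"],o["eef_pos"])
cv2.imwrite("pics/s2.png",cv2.resize(im[120:300,180:420],None,fx=3,fy=3,interpolation=cv2.INTER_CUBIC))
```

```text
[ 0.10949076 -0.31057831  0.00125026] [3.40525385 1.25158513 4.6739419 ] [0.5095511  0.12494572 0.12429336]
```

View pics/s2.png

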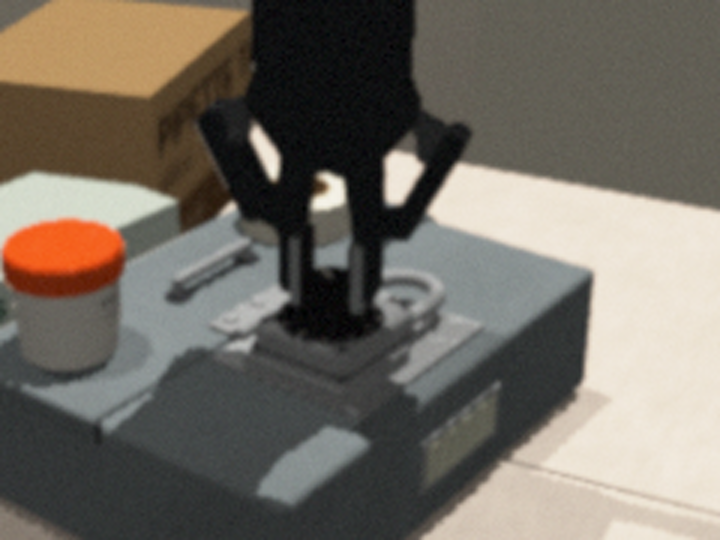

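The gripper has closed on the fluted grip (opening 0.274, 59 N). Now I'll turn clockwise by 150° in two stages.

Call:
{"method": "jog_arm", "body": {"plan": [[[0,0,0],[0,0,0.17],0],[[0,0,0],[0,0,0.34],0],[[0,0,0],[0,0,0.51],0],[[0,0,0],[0,0,0.68],0],[[0,0,0],[0,0,0.85],0],[[0,0,0],[0,0,1.02],0],[[0,0,0],[0,0,1.19],0],[[0,0,0],[0,0,1.309],0],[[0,0,0],[0,0,1.309],0],[[0,0,0],[0,0,1.309],0]]}}

```text
time_s: 4.7
eef_pos: [0.5103, 0.1245, 0.1243]
eef_rot: [0.001, 0.977, 0.215, 0.002]
wrist_force: [3.9, -1.7, 3.0]
opening: 0.269
grasp_force: 58.8
```

Run:
```python
from h import *
t,r=tool();o=ctrl.get_obs();print(r.as_matrix().round(3)[:,0],np.degrees(np.arctan2(*r.as_matrix()[[1,0],0])),o["q"].round(2),o["torque"])
```

```text
[0.908 0.419 0.003] 24.782453869332162 [ 0.01  0.19  1.83 -0.    1.12  1.15] [-0.19568612 -0.71867091  0.00994244]
```

Call:
{"method": "jog_arm", "body": {"plan": [[[0,0,0],[0,0,0.17],0],[[0,0,0],[0,0,0.34],0],[[0,0,0],[0,0,0.51],0],[[0,0,0],[0,0,0.68],0],[[0,0,0],[0,0,0.85],0],[[0,0,0],[0,0,1.02],0],[[0,0,0],[0,0,1.19],0],[[0,0,0],[0,0,1.309],0],[[0,0,0],[0,0,1.309],0],[[0,0,0],[0,0,1.309],0]]}}

```text
time_s: 5.95
eef_pos: [0.5101, 0.1235, 0.1243]
eef_rot: [0.0, 0.905, -0.424, 0.002]
wrist_force: [2.4, -5.3, 5.1]
opening: 0.27
grasp_force: 59.0
```

Run:
```python
from h import *
t,r=tool();o=ctrl.get_obs();print(np.degrees(np.arctan2(*r.as_matrix()[[1,0],0])),o["q"].round(2),o["torque"])
im=ctrl.camera("top");cv2.imwrite("pics/t2.png",cv2.resize(im[190:290,190:310],None,fx=5,fy=5,interpolation=cv2.INTER_CUBIC));cv2.imwrite("pics/w3.png",ctrl.camera("wrist"))
```

```text
-50.21846883916148 [ 0.01  0.19  1.83 -0.    1.12  2.46] [-0.87752335 -0.5678582  -0.03135174]
```

View pics/w3.png

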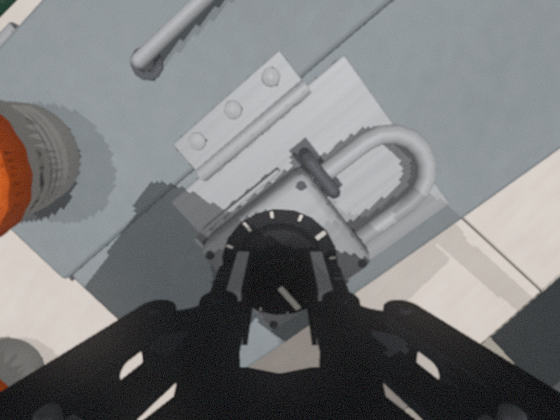

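In this wrist view, the white line on the grip runs from (280,288) to (298,308), with the twelve mark at (321,236). The pointer looks to be at about three o'clock. Checking the number.

Run:
```python
from h import *
p=ctrl.camera_params("wrist");im=cv2.imread("pics/w3.png");g=cv2.cvtColor(im,cv2.COLOR_BGR2GRAY)
m=np.zeros_like(g);m[283:312,272:304]=g[283:312,272:304]>75
c=max(cv2.findContours(m,cv2.RETR_EXTERNAL,cv2.CHAIN_APPROX_NONE)[0],key=cv2.contourArea)
vx,vy,x,y=cv2.fitLine(c,cv2.DIST_L2,0,.01,.01).ravel();print(len(c),vx,vy,x,y)
s=np.sign(vy);P=ray(p,[(x-8*s*vx,y-8*s*vy),(x+8*s*vx,y+8*s*vy)],.138);d=P[1]-P[0];print(P,"pointer heading",np.degrees(np.arctan2(d[1],d[0])))
# screws near shackle side (302,184),(364,263) and twelve mark
S=ray(p,[(302,184),(364,263),(210,255)],.116);d=S[0]-S[1];print("lock y heading",np.degrees(np.arctan2(d[1],d[0])));d=S[0]-S[2];print("lock x heading",np.degrees(np.arctan2(d[1],d[0])));print("twelve",ray(p,[(321,236)],.118))
```

```text
51 0.66666895 0.745354 288.86273 297.80392
[[0.50578156 0.12481054 0.138     ]
 [0.49873761 0.12625395 0.138     ]] pointer heading 168.41951646995912
lock y heading -12.032576787917243
lock x heading -101.66616805893699
twelve [[0.50347703 0.10057627 0.118     ]]
```

At three: pointer heading 168.4° against 168.2° expected. Now I'll turn back 60°.

Call:
{"method": "jog_arm", "body": {"plan": [[[0,0,0],[0,0,0],0],[[0,0,0],[0,0,-0.17],0],[[0,0,0],[0,0,-0.34],0],[[0,0,0],[0,0,-0.51],0],[[0,0,0],[0,0,-0.68],0],[[0,0,0],[0,0,-0.85],0],[[0,0,0],[0,0,-1],0],[[0,0,0],[0,0,-1.06],0],[[0,0,0],[0,0,-1.06],0],[[0,0,0],[0,0,-1.06],0]]}}

```text
time_s: 7.3
eef_pos: [0.51, 0.1247, 0.1243]
eef_rot: [0.0, 0.996, 0.091, 0.002]
wrist_force: [5.9, -0.1, 5.0]
opening: 0.268
grasp_force: 59.0
```

Call:
{"method": "jog_arm", "body": {"plan": [[[0,0,0],[0,0,0],0.6],[[0,0,0],[0,0,0],0.6],[[0,0,0],[0,0,0],0.6],[[0,0,-50],[0,0,-0.18],0.9],[[0,0,-100],[0,0,-0.36],1],[[0,0,-110],[0,0,-0.54],1],[[0,0,-110],[0,0,-0.72],1],[[0,0,-110],[0,0,-0.9],1],[[0,0,-110],[0,0,-1.08],1],[[0,0,-110],[0,0,-1.2],1]]}}

```text
time_s: 8.55
eef_pos: [0.5081, 0.1249, 0.233]
eef_rot: [-0.0, 0.769, 0.64, -0.0]
wrist_force: [-0.2, -0.5, -0.6]
opening: 0.999
grasp_force: 0.0
```

Run:
```python
from h import *
import pickle
t,r=tool();p=ctrl.camera_params("wrist");im=ctrl.camera("wrist")
cv2.imwrite("pics/w4.png",im);pickle.dump((t,r.as_matrix(),p),open("w4.pkl","wb"));print(t,r.as_matrix().round(3))
a=proj(p,[.505,.11,.116])[0].astype(int);print(a)
y,x=max(a[1]-75,0),max(a[0]-100,0)
cv2.imwrite("pics/c4.png",cv2.resize(im[y:y+150,x:x+200],None,fx=4,fy=4,interpolation=cv2.INTER_CUBIC));print(x,y)
```

```text
[0.50807692 0.12491889 0.23301372] [[ 0.182  0.983 -0.001]
 [ 0.983 -0.182  0.   ]
 [-0.    -0.001 -1.   ]]
[280 220]
180 145
```

View pics/c4.png

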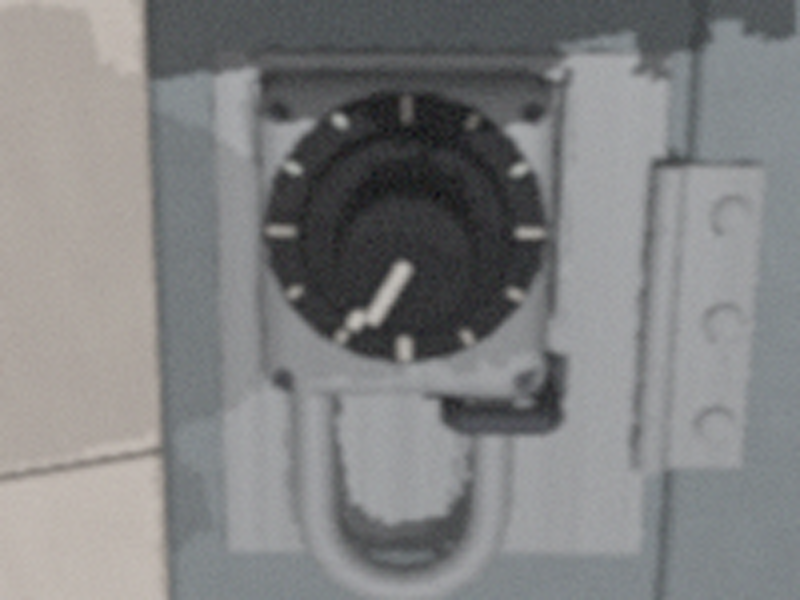

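The dial stands at one o'clock: the line runs from (405,270) to (370,322) and the rib meets the mark at (342,337). Next I'll compute the shackle grip pose.

Run:
```python
from h import *
import pickle
t,r,p=pickle.load(open("w4.pkl","rb"))
f=lambda a:(np.array(a)+.5)/4-.5+[180,145]
S=ray(p,f([(280,110),(532,110),(525,380),(283,380)]),.116)
M=ray(p,f([(404,348),(406,108),(282,232),(530,233)]),.118)
h=lambda d:np.degrees(np.arctan2(d[1],d[0]))
print("screws",S.mean(0),"dial",M.mean(0),"yaw",h(M[0]-M[1]),h(M[3]-M[2])-90,h(S[2]-S[1]),h(S[1]-S[0])-90)
L=ray(p,f([(292,450),(512,450)]),.102);print("legs mid",L.mean(0),np.linalg.norm(L[0]-L[1]))
y=np.radians(-101);ux=np.array([np.cos(y),np.sin(y)]);c=M.mean(0)[:2]+.004*ux;g=c+.060*ux;print("centre",c,"grip",g)
uy=np.array([-ux[1],ux[0]]);print("legs mid in lock",(L.mean(0)[:2]-c)@ux,(L.mean(0)[:2]-c)@uy)
print("move",r.T@(np.r_[g,.089]-t),"turn",h(r[:,1])-(-11))
```

```text
screws [0.50747175 0.12093632 0.116     ] dial [0.50828595 0.12483774 0.118     ] yaw -100.91177938997845 -100.75480655726679 -100.46134755500299 -100.51809849755193
legs mid [0.49804769 0.07305085 0.102     ] 0.047045043198023426
centre [0.50752271 0.12091124] grip [0.49607417 0.0620136 ]
legs mid in lock 0.048788972315755776 -0.00016874844448429941
move [-0.0640112  -0.00020414  0.14402644] turn 0.5418526089751552
```

Converted, 0.144 m is 144, 0.138 m is 138.

Call:
{"method": "jog_arm", "body": {"plan": [[[-55,0,20],[0,0,0],0.7],[[-64,0,60],[0,0,0],0.7],[[-64,0,110],[0,0,0],0.7],[[-64,0,130],[0,0,0],0.7],[[-64,0,138],[0,0,0],0.7],[[-64,0,144],[0,0,0],0.7],[[-64,0,144],[0,0,0],0.7]]}}

```text
time_s: 9.48
eef_pos: [0.4971, 0.062, 0.09]
eef_rot: [0.0, 0.77, 0.638, 0.0]
wrist_force: [-1.2, 0.9, 0.2]
opening: 0.7
grasp_force: 0.0
```

Converted, -0.001 m is -1.

Call:
{"method": "jog_arm", "body": {"plan": [[[0,-1,0],[0,0,0],0.3],[[0,-1,0],[0,0,0],0.3],[[0,-1,0],[0,0,0],0.3],[[0,-1,0],[0,0,0],0.3]]}}

```text
time_s: 9.98
eef_pos: [0.497, 0.062, 0.0908]
eef_rot: [0.001, 0.77, 0.638, 0.001]
wrist_force: [-1.2, -1.3, 6.4]
opening: 0.516
grasp_force: 60.5
```

Call:
{"method": "jog_arm", "body": {"plan": [[[-5,-1,0],[0,0,0],0.3],[[-10,-1,0],[0,0,0],0.3],[[-15,-1,0],[0,0,0],0.3],[[-20,-1,0],[0,0,0],0.3],[[-25,-1,0],[0,0,0],0.3],[[-30,-1,0],[0,0,0],0.3],[[-30,-1,0],[0,0,0],0.3]]}}

```text
time_s: 10.85
eef_pos: [0.4907, 0.0322, 0.0904]
eef_rot: [0.001, 0.77, 0.638, 0.001]
wrist_force: [6.6, -0.8, 3.8]
opening: 0.519
grasp_force: 60.9
```

Converted, -0.002 m is -2, -0.0015 m is -1.5.

Call:
{"method": "jog_arm", "body": {"plan": [[[-1.5,0.5,0],[0,0,0],0.3],[[-2,0.5,0],[0,0,0],0.3],[[-2,0.5,0],[0,0,0],0.3]]}}

```text
time_s: 11.22
eef_pos: [0.4906, 0.032, 0.0901]
eef_rot: [0.0, 0.77, 0.638, 0.002]
wrist_force: [6.1, 6.3, 2.6]
opening: 0.52
grasp_force: 60.7
```

Call:
{"method": "jog_arm", "body": {"plan": [[[0,0,0],[0,0,0],0.75],[[0,0,0],[0,0,0],0.75],[[0,0,0],[0,0,0],0.75],[[0,0,-50],[0,0,0],0.9],[[10,0,-110],[0,0,0],1],[[50,0,-130],[0,0,0],1],[[60,0,-140],[0,0,0],1],[[60,0,-140],[0,0,0],1],[[60,0,-140],[0,0,0],1]]}}

```text
time_s: 12.35
eef_pos: [0.4995, 0.0891, 0.2279]
eef_rot: [-0.001, 0.77, 0.638, -0.001]
wrist_force: [0.2, 0.7, 0.1]
opening: 1.002
grasp_force: 0.0
```

Run:
```python
from h import *
import pickle
t,r=tool();p=ctrl.camera_params("wrist");im=ctrl.camera("wrist")
cv2.imwrite("pics/w5.png",im);pickle.dump((t,r.as_matrix(),p),open("w5.pkl","wb"));print(t,r.as_matrix().round(3))
a=proj(p,[.5,.10,.116])[0].astype(int);print(a)
y,x=max(a[1]-75,0),max(a[0]-100,0)
cv2.imwrite("pics/c5.png",cv2.resize(im[y:y+150,x:x+200],None,fx=4,fy=4,interpolation=cv2.INTER_CUBIC));print(x,y)
```

```text
[0.49948585 0.08909416 0.2279414 ] [[ 0.186  0.982 -0.003]
 [ 0.982 -0.186 -0.   ]
 [-0.001 -0.003 -1.   ]]
[278 189]
178 114
```

View pics/c5.png

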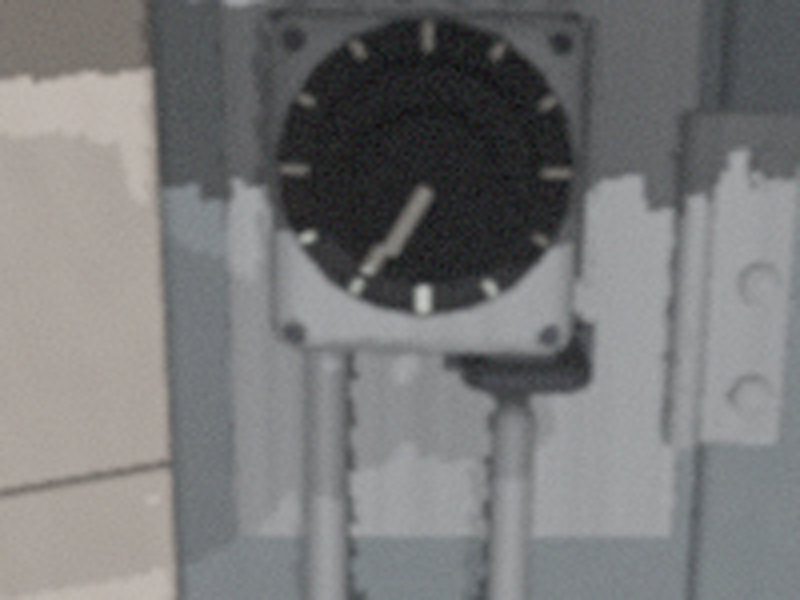

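The padlock is open: the right leg's free end shows at (512,400), clear of the staple at (530,370), and the pointer is still at one. Next I'll measure the opening and the case grip pose.

Run:
```python
from h import *
import pickle
t,r,p=pickle.load(open("w5.pkl","rb"))
f=lambda a:(np.array(a)+.5)/4-.5+[178,114]
M=ray(p,f([(423,298),(428,36),(295,169),(556,174)]),.118)
S=ray(p,f([(293,38),(562,42),(549,335),(294,332)]),.116)
h=lambda d:np.degrees(np.arctan2(d[1],d[0]))
print("screws",S.mean(0),"dial",M.mean(0),"yaw",h(M[0]-M[1]),h(M[3]-M[2])-90,h(S[2]-S[1]),h(S[1]-S[0])-90)
y=np.radians(-101);ux=np.array([np.cos(y),np.sin(y)]);uy=np.array([-ux[1],ux[0]])
c=(M.mean(0)[:2]+.004*ux+S.mean(0)[:2])/2
L=ray(p,f([(512,402)]),.102)[0];print("leg tip in lock",(L[:2]-c)@ux,(L[:2]-c)@uy)
# bow end: brightest column profile along shackle centre line
im=cv2.imread("pics/w5.png",0)
for d in np.arange(.095,.130,.003):
  X=np.r_[c+d*ux,.102];u,v=proj(p,X)[0];print(round(d,3),im[int(round(v)),int(round(u))],end="; ")
print()
g=c+.006*ux;print("centre",c,"move",r.T@(np.r_[g,.101]-t))
```

```text
screws [0.50745133 0.12026441 0.116     ] dial [0.50834302 0.1241093  0.118     ] yaw -101.68334004528637 -101.87729125020148 -101.66420027767882 -101.61878271020849
leg tip in lock 0.044823316341272484 0.018085554312528358
0.095 86; 0.098 70; 0.101 71; 0.104 109; 0.107 87; 0.11 132; 0.113 160; 0.116 140; 0.119 128; 0.122 126; 0.125 126; 0.128 129; 
centre [0.50751556 0.1202236 ] move [0.02618306 0.00240324 0.12691428]
```

Call:
{"method": "jog_arm", "body": {"plan": [[[20,2,30],[0,0,0.017],1],[[28,2.4,80],[0,0,0.017],1],[[28,2.4,110],[0,0,0.017],1],[[28,2.4,124],[0,0,0.017],1],[[28,2.4,129],[0,0,0.017],0.9],[[28,2.4,129],[0,0,0.017],0.85]]}}

```text
time_s: 13.15
eef_pos: [0.5086, 0.1165, 0.1011]
eef_rot: [0.0, 0.776, 0.631, 0.0]
wrist_force: [-0.3, 0.7, 0.3]
opening: 0.854
grasp_force: 0.0
```

Call:
{"method": "jog_arm", "body": {"plan": [[[0,0,0],[0,0,0],0.5],[[0,0,0],[0,0,0],0.4],[[0,0,0],[0,0,0],0.4],[[0,0,0],[0,0,0],0.4],[[0,0,0],[0,0,0],0.4]]}}

```text
time_s: 13.78
eef_pos: [0.5088, 0.1168, 0.1022]
eef_rot: [0.001, 0.775, 0.631, 0.001]
wrist_force: [-2.3, 0.1, 4.7]
opening: 0.66
grasp_force: 65.8
```

Converted, -0.06 m is -60, -0.05 m is -50.

Call:
{"method": "jog_arm", "body": {"plan": [[[0,0,-4],[0,0,0],0.4],[[0,0,-10],[0,0,0],0.4],[[0,0,-20],[0,0,0],0.4],[[0,0,-35],[0,0,0],0.4],[[0,0,-50],[0,0,0],0.4],[[0,0,-60],[0,0,0],0.4],[[0,0,-60],[0,0,0],0.4]]}}

```text
time_s: 14.65
eef_pos: [0.5088, 0.1169, 0.1618]
eef_rot: [0.001, 0.775, 0.631, 0.001]
wrist_force: [0.6, -0.2, -7.8]
opening: 0.661
grasp_force: 66.0
```

Call:
{"method": "jog_arm", "body": {"plan": [[[0,0,-15],[0,0,0],0.4],[[0,0,-30],[0,0,0],0.4],[[0,0,-45],[0,0,0],0.4],[[0,0,-60],[0,0,0],0.4],[[0,0,-70],[0,0,0],0.4],[[0,0,-80],[0,0,0],0.4],[[0,0,-80],[0,0,0],0.4],[[0,0,-80],[0,0,0],0.4],[[0,0,-80],[0,0,0],0.4]]}}

```text
time_s: 15.78
eef_pos: [0.5076, 0.1168, 0.2398]
eef_rot: [-0.0, 0.775, 0.631, -0.001]
wrist_force: [0.3, -0.0, -7.8]
opening: 0.654
grasp_force: 66.3
```

Run:
```python
from h import *
im=ctrl.camera("side");cv2.imwrite("pics/s6.png",im)
```

```text
(no output)
```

View pics/s6.png

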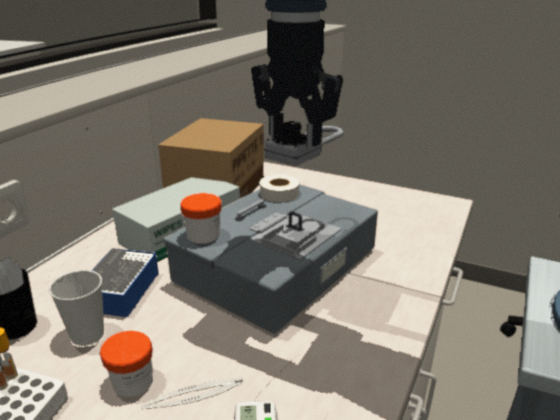

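The padlock hangs level in the gripper at (293,145), dial up, with the shackle out at (330,133). The empty staple is at (296,222), and the pot (202,220) and tape (279,188) are where they were. Handing in.

```bash
python3 -c "
from bench import ctrl
print(ctrl.hand_in())"
```

```text
the job is handed in; nothing more can be done
None
```

I handed the job in at about 16 s with the padlock open (shackle out about 29 mm by measurement) and held level, dial up, roughly 14 cm above the hasp; the pot and tape roll look unmoved in the last picture, and the hand-in returned no verdict.

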